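# Set out the bench for the next titration

## Task

Set out the bench for the next titration: move the lidded weighing bottle from the stirrer to the centre of the white tile, and stand the conical flask in the centre of the stirrer's round plate in its place. Stand the capped reagent bottle on the bench close beside the stirrer, at the middle of the side that faces the tile, and the dropper bottle on the bench just behind the tile, at the middle of its far edge as seen from the robot, each a finger's width (about 20 mm) clear. Set everything down upright without dropping or tipping it, and leave the beaker and the petri dish where they are.

Things in the scene. Friction and masses are not known exactly. Their poses are not given: they have to be found in the camera images.
- weighing_bottle: Squat round clear-glass weighing bottle with a knobbed lid that is one piece with it (do not lift by the knob): body 50 mm diameter up to 30 mm, lid rim 53 mm diameter from 30 to 37 mm, knob 14 to 16 mm diameter up to 50 mm; 40 to 85 g. It starts on the stirrer's plate. Origin: centre of its underside, z up.
- flask: Conical (Erlenmeyer) glass flask, open at the top, 104 mm tall: base 64 mm diameter, tapering from 8 mm up to a straight neck 29 mm diameter that runs from 64 to 104 mm height; about 60 to 130 g. Grip it by the neck. Origin: centre of its underside, z up.
- reagent_bottle: White plastic reagent bottle with a grey screw cap, 95 mm tall: straight body 56 mm diameter up to 66 mm, shoulder to 76 mm, cap 40 mm diameter from 76 to 95 mm; 120 to 260 g. Origin: centre of its underside, z up.
- dropper_bottle: Slim amber glass dropper bottle, 88 mm tall: straight body 28 mm diameter up to 55 mm, shoulder to 62 mm, black cap 20 mm diameter to 73 mm, rubber bulb 11 mm diameter to 88 mm; about 30 to 65 g. Origin: centre of its underside, z up.
- stirrer: Magnetic stirrer, fixed: square grey housing 120 x 120 mm, 48 mm high; on its middle a round white plate 108 mm diameter, top 56 mm above the bench; a grey control panel 34 mm high sticks out 34 mm at the front (-x). Stands left or right of the robot, the tile on the other side. Origin: on the bench below the plate's centre; x away from the robot, y to the left, z up; sides 60 mm from the origin.
- tile: Plain square white ceramic tile, 110 x 110 mm, 8 mm thick, fixed flat on the bench. Origin: centre of its underside; x points away from the robot, towards its far edge (55 mm from the origin), z up.
- beaker: Open empty glass beaker, a bystander: about 50 mm diameter at the rim, 68 mm tall; stands among the things to be moved. To be left alone. Origin: centre of its underside, z up.
- petri_dish: Flat round glass petri dish, a bystander in the middle of the bench: 86 mm diameter, 16 mm high. To be left alone. Origin: centre of its underside, z up.

How it is judged:
At the end, for the whole second after the job is handed in: Weighing bottle on the tile and flask on the plate, within 15 mm of centre. Reagent bottle on the bench, gap 1-45 mm to the stirrer's tile-facing side, within 25 mm of its middle. Dropper bottle 1-43 mm behind the tile's far edge, within 20 mm of its middle. All upright (0.1 rad), at rest (horizontal distance between weighing_bottle and tile below 0.015 m and z of weighing_bottle in the frame of tile between 0.004 and 0.012 m and horizontal distance between flask and stirrer below 0.015 m and z of flask in the frame of stirrer between 0.052 and 0.06 m and x of reagent_bottle in the frame of stirrer between -0.025 and 0.025 m and height (world z) of each of reagent_bottle, dropper_bottle below 0.005 m and ((world y of stirrer above 0 m and y of reagent_bottle in the frame of stirrer between -0.133 and -0.089 m) or (world y of stirrer below 0 m and y of reagent_bottle in the frame of stirrer between 0.089 and 0.133 m)) and x of dropper_bottle in the frame of tile between 0.0695 and 0.112 m and y of dropper_bottle in the frame of tile between -0.02 and 0.02 m and angle between each of weighing_bottle, flask, reagent_bottle, dropper_bottle's own z axis and vertical below 0.1 rad and linear speed of each of weighing_bottle, flask, reagent_bottle, dropper_bottle below 0.02 m/s and angular speed of each of weighing_bottle, flask, reagent_bottle, dropper_bottle below 0.2 rad/s); the robot touches nothing.
It fails at once if a thing to be moved is tipped over (more than 40 degrees) (angle between any of weighing_bottle, flask, reagent_bottle, dropper_bottle's own z axis and vertical above 0.7 rad).
It fails at once if a thing to be moved is dropped (falls free of the fingers, faster than 0.6 m/s) ((contact force between the fingers and weighing_bottle below 0.02 N and linear speed of weighing_bottle above 0.6 m/s) or (contact force between the fingers and flask below 0.02 N and linear speed of flask above 0.6 m/s) or (contact force between the fingers and reagent_bottle below 0.02 N and linear speed of reagent_bottle above 0.6 m/s) or (contact force between the fingers and dropper_bottle below 0.02 N and linear speed of dropper_bottle above 0.6 m/s)).
It fails at once if the beaker or the petri dish is moved more than 20 mm (distance of any of beaker, petri_dish from where it was at the start of the episode above 0.02 m).
It also fails if it takes over 96 s, if anything falls off the work surface, if the arm or the gripper's body presses on something with over 40 N, if the wrist force passes 120 N, or if a joint passes its speed limit or range.

## Robot

A 6-joint arm with a two-finger parallel gripper is mounted at the origin on the work surface. World frame = base frame: x ahead of the robot, y to its left, z up, the work surface at z = 0. Lengths are in m, angles in rad, forces in N, time in s.
With the tool pointing down it reaches from about 0.375 to 0.975 m from the base axis. Payload 3.8 kg.
Tool frame: the origin (TCP) lies midway between the tips of the shut fingers; the grasp point (between the pads) lies behind it (robot.grip_depth is the z of the grasp point in the tool frame, in m); z points along the fingers, y is the line along which they close (so a half turn about z gives the same grasp; the last joint's range is limited). The gripper opens to 88 mm and grips with 3 to 60 N. Pads are 18 mm wide; open, the fingers measure 123 mm over their backs; the gripper's body (75 mm by 187 mm) begins 45 mm behind the grasp point.
Start: joints at [1.129, 0.264, 1.604, -0, 1.274, -0.037], TCP at [0.266, 0.62, 0.239] pointing down, gripper open.
Joint ranges: [-2.63, 2.63], [-0.94, 2.18], [0.31, 2.57], [-1.31, 4.45], [0, 2.66], [-2.55, 2.55]. Speed limits (rad/s): [2.57, 2.57, 3.14, 3.14, 3.14, 3.14].

## Interface

Orientations are given as [roll, pitch, yaw] about the fixed x, y, z axes, in that order (R = Rz(yaw) Ry(pitch) Rx(roll)).
In Python, from station import sense, snapshot, camera_info, robot gives the robot as it stands.
- The arm moves only by the tool arm_command, never from a script. Its argument "deltas" is a list of rows, each a list of 3 entries, a list of its own where there are three numbers: the opening, from -1 (shut) to 1 (fully open), then the shift along the tool's x, y, z normalised to -1 to 1, where 1 is 50 cm, then the turn about the tool's z normalised to -1 to 1, where 1 is 60 degrees. In form: [[claw, [x, y, z], spin], ...]. A call has 1 to 20 rows; each row is the pose to reach, as a shift and turn from the pose commanded when the call began, along the tool's axes at that moment; what a row does not reach only later rows make up. A row lasts 1/10 s, in which the tool goes at most 50 mm and 8.59 degrees, less where a joint would pass 70% of its speed; a pose out of reach is approached as far as the arm can. A call with a number of a shift or a turn outside -1 to 1 is refused whole. A call with a gripper value outside its range is refused whole. The fingers move at their own pace and stop on an object; "force" is the grip in N (left out, the last holds). Time passes only in rows, so rows that repeat a pose let the fingers close. It gives the time, the measured TCP pose, the force, the opening and the grip force at its end, in the units of the state.
- sense(): the state, without advancing time (a new reading comes with each control period).
- snapshot(name): name is "scene" or "top" or "wrist"; returns (picture, depth): 400x640x3 uint8, blue, green, red; 400x640 float32, m along the optical axis (not along the pixel's ray), 0 where there is no reading.
- camera_info(name): a dict with "fovy" (degrees; the focal length in pixels is half the picture's height over the tangent of half this angle, whatever the lens; pixels are square), "cx", "cy" (the principal point, pixels), "origin" and "attitude" of the camera in the world. Camera axes: x right, y up, looking along -z (the intrinsics and any distortion apply to the point x, -y, -z); pixel columns grow to the right and rows downward; lengths in m; the calibration is good to about 2 mm. A picture is of the moment at which its call begins: read the wrist's pose just before it. camera_info takes no time and is no camera call; for the wrist camera it gives the pose at the moment of the call.
- robot.hand_in(): hands the job in; it is judged then, once.
The state is a dict: "t": time; "joint_positions": joint angles; "joint_vel": joint speeds; "joint_torque": joint torques, N m; "tcp_pos": TCP position; "eef_rot": TCP orientation; "contact_force": force on the tool from outside, world axes, zero at the start; "torque": the same for the moment, N m; "gripper_width": finger opening in m; "grasp_force": force on a finger pad.
Only numpy, scipy, OpenCV 4.12 (cv2) and the standard library are available. Lean on these libraries where they do the work, as an engineer would, in place of code of your own. Each camera call takes 0.05 s, during which the arm holds its last target. There are 200 camera calls.

## Working session

There is one attempt and no reset: what is moved stays moved. The work goes in short steps, Python scripts to look and compute and a tool call to move; the robot and the scene stay as the last step left them, time stands still between calls to the robot, and variables do not carry over. Pictures are saved under pics/ and viewed, at most 14 in all, crops included, and the job is handed in when it is done.

Besides the shell and the picture viewer there is one more tool, called after "Call:" by a JSON object that holds its "api" and its "payload", one argument or row to a line. arm_command: Moves the arm, as the interface text tells. Its arguments: {"type":"object","properties":{"deltas":{"type":"array"},"force":{"type":"number"}},"required":["deltas"]}

```bash
ls; mkdir -p pics; python3 - <<'E'
from station import sense, snapshot, camera_info, robot
import cv2, numpy as np
print(sense()); print(robot.grip_depth)
for n in ["scene","top","wrist"]:
    print(n, camera_info(n))
for n in ["scene","top"]:
    p,d=snapshot(n); cv2.imwrite(f"pics/{n}0.png",p); np.savez(f"{n}0.npz",p=p,d=d)
E
```

```text
pics
{'t': 0.0, 'joint_positions': array([ 1.12912750e+00,  2.64756620e-01,  1.60532767e+00, -1.66796660e-05,
        1.27373012e+00, -3.68878351e-02]), 'joint_vel': array([-0.0007611 , -0.00045358,  0.00037424, -0.00111447,  0.00244728,
        0.00132889]), 'joint_torque': array([-1.91509418e-03, -5.02119327e+01, -3.56875241e+01,  7.25974375e-02,
        2.97187257e-02, -1.62360984e-04]), 'tcp_pos': array([0.26552597, 0.61981831, 0.23741071]), 'eef_rot': array([-3.13937183e+00, -6.60095837e-05,  2.73681649e+00]), 'contact_force': array([0.21557336, 0.45459713, 0.01287644]), 'torque': array([-0.03544532, -0.09203922,  0.00957723]), 'grasp_force': 0.0, 'gripper_width': 0.08852411655061315}
-0.0187
scene {'fovy': 47.5055451635842, 'cx': 322.5238951509155, 'cy': 204.27018368573576, 'origin': array([ 1.27134302, -0.2599691 ,  0.78685346]), 'attitude': array([0.81899104, 0.00329569, 1.22697132])}
top {'fovy': 44.65786766716471, 'cx': 324.3909786353267, 'cy': 201.7732717572742, 'origin': array([0.47827527, 0.00603807, 1.06437343]), 'attitude': array([ 0.06878259, -0.00649311, -1.59144419])}
wrist {'fovy': 69.99368276155155, 'cx': 319.61137811073183, 'cy': 197.47534563545338, 'origin': array([0.19046445, 0.65028637, 0.38367843]), 'attitude': array([-0.31624024,  0.00167846,  1.16566374])}
```

View pics/scene0.png

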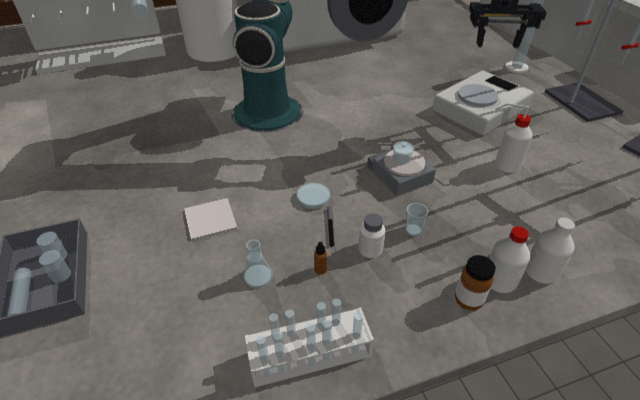

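View pics/top0.png

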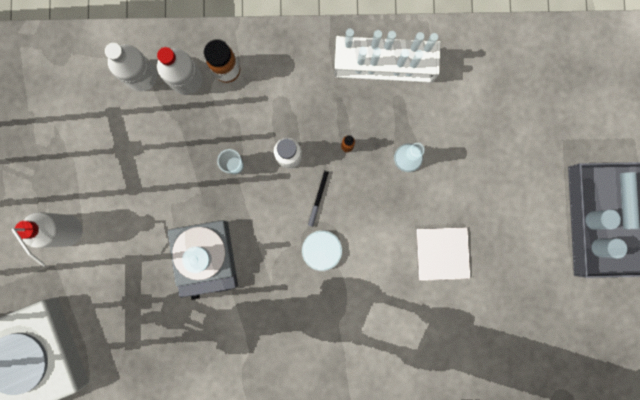

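```bash
cat > h.py <<'E'
from station import sense, snapshot, camera_info, robot
import cv2, numpy as np
from scipy.spatial.transform import Rotation as Ro
def cam(n):
    i=camera_info(n); return dict(f=200/np.tan(np.radians(i['fovy'])/2),c=np.array([i['cx'],i['cy']]),o=np.array(i['origin']),R=Ro.from_euler('xyz',i['attitude']).as_matrix())
def ray(c,uv):
    u=(np.atleast_2d(np.asarray(uv,float))-c['c'])/c['f']
    return np.c_[u[:,0],-u[:,1],-np.ones(len(u))]@c['R'].T
def onz(c,uv,z):
    d=ray(c,uv); return c['o']+d*((z-c['o'][2])/d[:,2])[:,None]
def proj(c,X):
    p=(np.atleast_2d(X)-c['o'])@c['R']; return c['c']+c['f']*np.c_[p[:,0],-p[:,1]]/-p[:,2:]
def tri(c1,a,c2,b):
    d1=ray(c1,a)[0];d2=ray(c2,b)[0]
    s=np.linalg.lstsq(np.c_[d1,-d2],c2['o']-c1['o'],rcond=None)[0]
    p=c1['o']+s[0]*d1;q=c2['o']+s[1]*d2; return (p+q)/2,np.linalg.norm(p-q)
def cloud(c,d):
    v,u=np.mgrid[:400,:640]; r=ray(c,np.c_[u.ravel(),v.ravel()])
    P=c['o']+r*d.reshape(-1,1); P[d.ravel()==0]=np.nan; return P.reshape(400,640,3)
E
python3 - <<'E'
from h import *
np.set_printoptions(precision=4,suppress=True)
for n in ["top","scene"]:
    z=np.load(n+"0.npz"); c=cam(n); P=cloud(c,z['d'])
    p=z['p']
    white=(p.min(2)>175)
    N,L,S,C=cv2.connectedComponentsWithStats(white.astype(np.uint8))
    print(n)
    for i in range(1,N):
        if S[i,4]>150: print(S[i],C[i],np.nanmedian(P[L==i],axis=0), np.nanmin(P[L==i],axis=0)[:2],np.nanmax(P[L==i],axis=0)[:2])
    pts={"top":dict(bench=(380,220),dish=(322,250),tile=(443,253),plate=(205,235),cap=(288,148),drop=(348,143),knob=(196,259),flask=(408,158)),"scene":dict(bench=(300,220),dish=(313,195),tile=(210,218),plate=(410,172),cap=(373,222),drop=(320,247),knob=(403,147),flask=(254,245))}[n]
    for k,(u,v) in pts.items(): print(k,P[v,u])
def crop(n,x,y,w,h,s):
    p=np.load(n+"0.npz")['p'][y:y+h,x:x+w]; p=cv2.resize(p,None,fx=s,fy=s,interpolation=cv2.INTER_CUBIC)
    for g in range((x//20+1)*20,x+w,20): cv2.line(p,(int((g-x)*s),0),(int((g-x)*s),6),(0,0,255),1); cv2.putText(p,str(g),(int((g-x)*s),16),0,.35,(0,0,255))
    for g in range((y//20+1)*20,y+h,20): cv2.line(p,(0,int((g-y)*s)),(6,int((g-y)*s)),(0,0,255),1); cv2.putText(p,str(g),(8,int((g-y)*s)),0,.35,(0,0,255))
    cv2.imwrite(f"pics/{n}c.png",p)
crop("top",160,125,325,180,2.4); crop("scene",180,130,260,165,3)
E
```

```text
top
[250   0  29  15 313] [266.0831   6.5942] [ 1.3581  0.1998 -0.7498] [1.3247 0.1533] [1.3892 0.2608]
[321   0  35  14 359] [340.5738   6.3538] [ 1.3532 -0.0916 -0.7502] [ 1.3261 -0.1425] [ 1.3865 -0.0104]
[404   0  28  13 231] [419.3896   5.1775] [ 1.3538 -0.3887 -0.7494] [ 1.3248 -0.4358] [ 1.3757 -0.3298]
[486   0  23  12 193] [498.3109   5.3212] [ 1.3472 -0.6956 -0.7495] [ 1.3244 -0.7352] [ 1.3725 -0.6432]
[593   0  30  10 285] [607.8772   4.3895] [ 1.3439 -1.1184 -0.7493] [ 1.3184 -1.1758] [ 1.3648 -1.0574]
[ 335   36  105   47 3174] [383.9149  60.9877] [ 0.8385 -0.1322  0.058 ] [ 0.8138 -0.2522] [ 0.924  -0.0301]
[104  42  20  35 422] [113.3389  58.282 ] [0.833  0.4057 0.1456] [0.808  0.3838] [0.9206 0.4831]
[157  61  17  20 203] [164.5222  71.7734] [0.811  0.313  0.1055] [0.7976 0.297 ] [0.8562 0.3651]
[273 140  23  25 157] [281.3185 156.586 ] [0.6367 0.0878 0.069 ] [0.6279 0.057 ] [0.6819 0.1089]
[396 145  26  25 495] [407.8283 157.1616] [ 0.6362 -0.1767  0.0489] [ 0.6173 -0.2052] [ 0.6653 -0.1593]
[626 174   9  54 295] [630.0576 200.8915] [ 0.5374 -0.6542  0.0327] [ 0.4822
[... 931 characters left out ...]
 0.2518 0.105 ]
flask [ 0.6354 -0.1782  0.0584]
scene
[501  88  31  12 161] [516.5093  92.9689] [0.26   0.7547 0.0583] [0.2329 0.7056] [0.2896 0.8054]
[185 205  24  32 304] [194.6941 221.7467] [ 0.4394 -0.2937  0.0071] [ 0.3814 -0.3103] [ 0.4877 -0.2662]
[341 308  32  34 415] [354.5566 322.6867] [ 0.858  -0.0553  0.0578] [ 0.8278 -0.075 ] [ 0.8983 -0.03  ]
[245 330  26  14 158] [256.6076 336.0696] [ 0.8221 -0.2296  0.0577] [ 0.8132 -0.2482] [ 0.8668 -0.2013]
bench [ 0.5117 -0.0493 -0.0007]
dish [0.4531 0.0046 0.0156]
tile [ 0.4358 -0.2555  0.005 ]
plate [0.4992 0.2498 0.0579]
cap [0.6621 0.0705 0.0941]
drop [ 0.6804 -0.0564  0.0818]
knob [0.4401 0.2555 0.0941]
flask [ 0.634  -0.1839  0.0876]
```

View pics/topc.png

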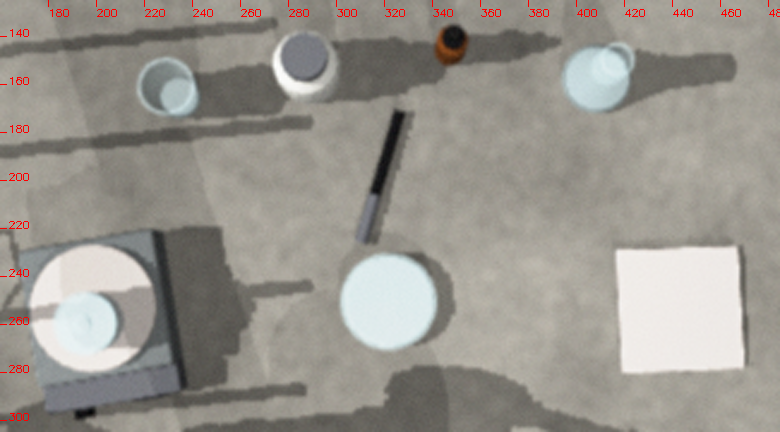

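View pics/scenec.png

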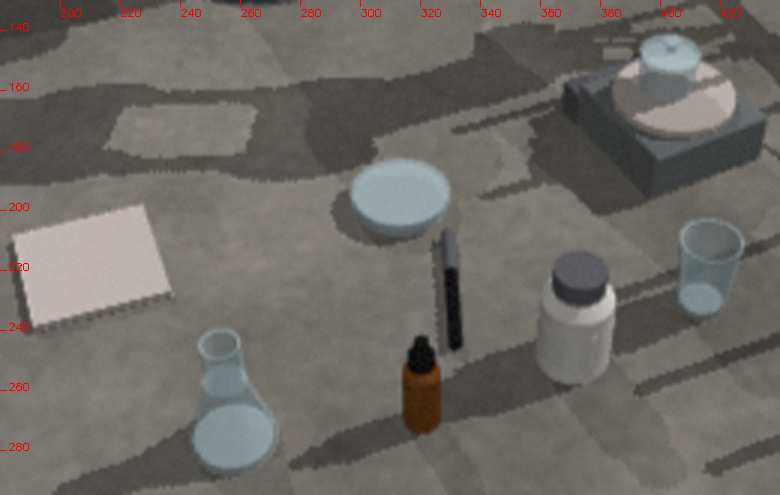

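```bash
python3 - <<'E'
from h import *
np.set_printoptions(precision=4,suppress=True)
T,S=cam("top"),cam("scene")
t=lambda x,y:((x+.5)/2.4-.5+160,(y+.5)/2.4-.5+125)
s=lambda x,y:((x+.5)/3-.5+180,(y+.5)/3-.5+130)
for k,a,b in [("cap",(304,57),(581,271)),("bulb",(454,33),(421,340)),("mouth",(614,58),(219,345)),("flaskbase",(597,80),(235,437)),("knob",(88,322),(671,42)),("plate",(93,307),(674,95)),("dish",(388,302),(400,190)),("beakrim",(166,86),(711,242)),("beakbase",(179,97),(700,300)),
 ("tileA",(616,249),(12,239)),("tileB",(738,246),(144,205)),]:
    print(k,*tri(T,t(*a),S,s(*b)))
# tile corners (top) at z=.008 : far-left, far-right, near-right, near-left
q=onz(T,[t(616,249),t(738,246),t(744,367),t(622,372)],.008)
print("tile",q,q.mean(0),np.linalg.norm(q-np.roll(q,-1,0),axis=1),np.degrees(np.arctan2(*(q[0]-q[3])[[1,0]])),np.degrees(np.arctan2(*(q[1]-q[2])[[1,0]])))
q=onz(S,[s(12,239),s(144,205),s(172,294),s(33,330)],.008); print("tile S",q,q.mean(0))
# stirrer top far-right corner, near-right ,scene corner
q=onz(T,[t(18,250),t(155,232),t(180,363)],.048); print("stir",q,np.linalg.norm(np.diff(q,axis=0),axis=1))
q=onz(S,[s(566,83),s(653,165),s(765,125)],.048); print("stirS",q,np.linalg.norm(np.diff(q,axis=0),axis=1))
# plate by white mask ellipse
p=np.load("top0.npz")['p']; P=cloud(T,np.load("top0.npz")['d'])
m=(P[...,2]>.052)&(P[...,0]>.35)&(P[...,0]<.55)&(P[...,1]>.15)&(P[...,1]<.36)
c=max(cv2.findContours(m.astype(np.uint8),cv2.RETR_EXTERNAL,cv2.CHAIN_APPROX_NONE)[0],key=len)
e=cv2.fitEllipse(c); print("plate",e,onz(T,e[0],.056))
for nm,z in [("weigh",.08)]:
    m=(P[...,2]>.07)&(P[...,0]>.35)&(P[...,0]<.55)&(P[...,1]>.15)&(P[...,1]<.36)
    print(nm,np.nanmedian(P[m],0),np.nanmin(P[m],0),np.nanmax(P[m],0))
E
```

```text
cap [0.6548 0.0737 0.092 ] 0.00205955291031486
bulb [ 0.6735 -0.054   0.086 ] 0.0002002873676677204
mouth [ 0.6463 -0.1869  0.1026] 0.0022110553790073363
flaskbase [ 0.6444 -0.1882  0.0021] 0.0026464811729974233
knob [0.4381 0.2537 0.1032] 0.0045752002162443885
plate [0.448  0.2606 0.0519] 0.0006029523822146874
dish [0.4458 0.0067 0.0156] 0.0007090251139513163
beakrim [0.6364 0.1938 0.0652] 0.0001632931082951777
beakbase [0.6361 0.194  0.0009] 0.0001718179417315268
tileA [ 0.4817 -0.2483  0.0749] 0.11997309397276443
tileB [ 0.4982 -0.2409  0.1282] 0.06865164709121256
tile [[ 0.4889 -0.2006  0.008 ]
 [ 0.4893 -0.3112  0.008 ]
 [ 0.3807 -0.3121  0.008 ]
 [ 0.3786 -0.2023  0.008 ]] [ 0.4344 -0.2565  0.008 ] [0.1106 0.1086 0.1099 0.1103] 0.8736320737112562 0.5093978891931593
tile S [[ 0.3862 -0.312   0.008 ]
 [ 0.3818 -0.2011  0.008 ]
 [ 0.4937 -0.2005  0.008 ]
 [ 0.4953 -0.3097  0.008 ]] [ 0.4392 -0.2558  0.008 ]
stir [[0.4983 0.326  0.048 ]
 [0.5114 0.2074 0.048 ]
 [0.3981 0.1866 0.048 ]] [0.1194 0.1152]
stirS [[0.3952 0.1813 0.048 ]
 [0.5226 0.2036 0.048 ]
 [0.5079 0.3178 0.048 ]] [0.1294 0.1151]
plate ((198.4835968017578, 252.6333465576172), (50.96760177612305, 52.1733512878418), 38.29405212402344) [[0.448  0.2592 0.056 ]]
weigh [0.437  0.255  0.0927] [0.411  0.231  0.0708] [0.4624 0.2837 0.1095]
```

Call:
{"api": "arm_command", "payload": {
  "deltas": [
    [1, [-0.3, -0.27, -0.02], 0.5],
    [1, [-0.602, -0.534, -0.026], 1],
    [1, [-0.602, -0.534, -0.026], 1],
    [1, [-0.602, -0.534, -0.026], 1],
    [1, [-0.602, -0.534, -0.026], 1],
    [1, [-0.602, -0.534, -0.026], 1],
    [1, [-0.602, -0.534, -0.026], 1],
    [1, [-0.602, -0.534, -0.026], 1],
    [1, [-0.602, -0.534, -0.026], 1],
    [1, [-0.602, -0.534, -0.026], 1],
    [1, [-0.602, -0.534, -0.026], 1],
    [1, [-0.602, -0.534, -0.026], 1],
    [1, [-0.602, -0.534, -0.026], 1]
  ],
  "force": 15
}}

```text
t: 1.4
tcp_pos: [0.4367, 0.2578, 0.2515]
eef_rot: [-3.141, -0.0, 1.692]
contact_force: [-0.3, 0.8, 0.0]
gripper_width: 0.0877
grasp_force: 0.0
```

Call:
{"api": "arm_command", "payload": {
  "deltas": [
    [1, [0, 0, 0], 0.113],
    [1, [0, 0, 0], 0.113],
    [1, [0, 0, 0], 0.113],
    [1, [0, 0, 0], 0.113]
  ]
}}

```text
t: 1.8
tcp_pos: [0.4371, 0.2569, 0.2517]
eef_rot: [-3.142, 0.0, 1.574]
contact_force: [-0.1, 0.0, -0.5]
gripper_width: 0.0875
grasp_force: 0.0
```

```bash
cat > w.py <<'E'
from h import *
import sys
np.set_printoptions(precision=4,suppress=True)
def wrist(n):
    s=sense(); c=cam("wrist"); p,d=snapshot("wrist"); np.savez(n+".npz",p=p,d=d,**{'c_'+k:v for k,v in c.items()})
    cv2.imwrite(f"pics/{n}.png",p); print(s['t'],s['tcp_pos'],s['eef_rot'],s['gripper_width'],s['joint_positions']); return s,c,p,d
def load(n):
    z=np.load(n+".npz"); return {k[2:]:z[k] for k in z.files if k[:2]=='c_'},z['p'],z['d']
E
python3 -c "
from w import *
s,c,p,d=wrist('w1'); print(c['o'])"
```

```text
1.8 [0.4371 0.2569 0.2517] [-3.1415  0.      1.5739] 0.08746805339956785 [ 0.4821 -0.0652  1.9399  0.      1.267   0.4791]
[0.4359 0.336  0.3979]
```

View pics/w1.png

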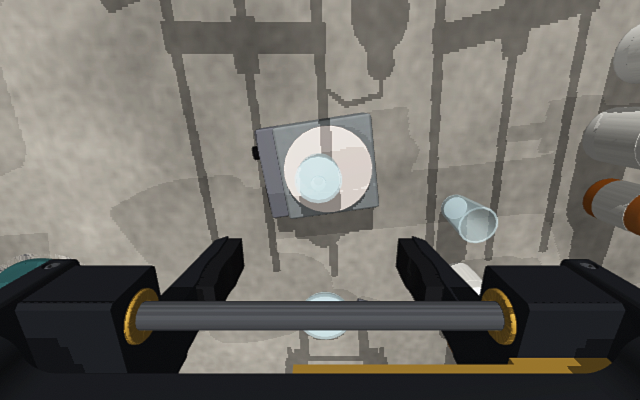

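```bash
python3 - <<'E'
from w import *
c,p,d=load('w1'); P=cloud(c,d)
sub=(slice(90,240),slice(240,400))
Z=P[...,2]; box=np.zeros(Z.shape,bool); box[sub]=True
for nm,lo,hi,z in [("plate",.052,.2,.056),("rim",.078,.2,.093),("knob",.099,.2,.106),("house",.044,.2,.048)]:
    m=(box&(Z>lo)&(Z<hi)).astype(np.uint8)
    cs=cv2.findContours(m,cv2.RETR_EXTERNAL,cv2.CHAIN_APPROX_NONE)[0]
    k=max(cs,key=len)
    if nm=="house":
        r=cv2.minAreaRect(k); print(nm,r,onz(c,cv2.boxPoints(r),z)[:,:2]); 
        q=onz(c,cv2.boxPoints(r),z); print(np.degrees(np.arctan2(*(q-np.roll(q,1,0))[:,[1,0]].T)),np.linalg.norm(q-np.roll(q,1,0),axis=1),q.mean(0))
    else:
        e=cv2.fitEllipse(k); print(nm,e,onz(c,e[0],z),'z med',np.median(Z[m>0]))
ed=cv2.resize(p[90:240,230:500],None,fx=2.9,fy=2.9,interpolation=cv2.INTER_CUBIC); cv2.imwrite('pics/w1c.png',ed)
E
```

```text
plate ((327.50018310546875, 168.49893188476562), (85.43224334716797, 87.12544250488281), 79.06050109863281) [[0.446  0.2616 0.056 ]] z med 0.056742490039414284
rim ((317.8918151855469, 179.07972717285156), (46.185081481933594, 46.526309967041016), 98.21544647216797) [[0.4345 0.2578 0.093 ]] z med 0.09306397694814145
knob ((317.83209228515625, 182.85964965820312), (14.254097938537598, 14.460776329040527), 153.88229370117188) [[0.4345 0.257  0.106 ]] z med 0.10561964165931814
house ((327.1600341796875, 166.1199951171875), (94.18663787841797, 99.56063842773438), 81.8698959350586) [[0.3786 0.3106]
 [0.4951 0.327 ]
 [0.5191 0.2108]
 [0.3902 0.1907]]
[  95.5414    8.011   -78.3411 -171.1485] [0.1205 0.1177 0.1187 0.1305] [0.4458 0.2598 0.048 ]
```

View pics/w1c.png

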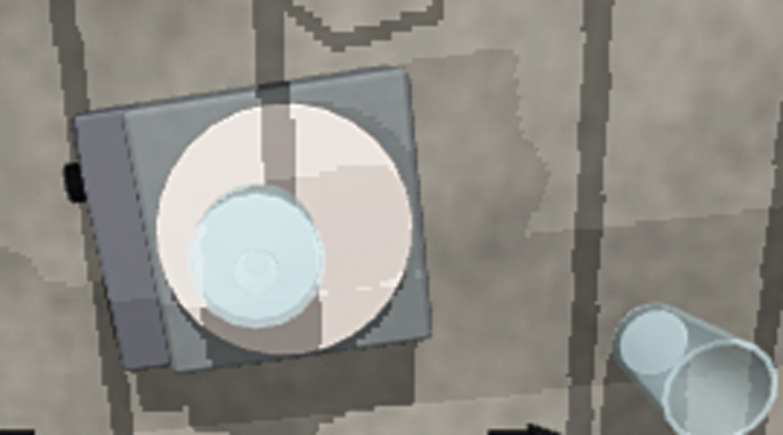

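Call:
{"api": "arm_command", "payload": {
  "deltas": [
    [1, [0, -0.003, 0.08], 0],
    [1, [0, -0.003, 0.16], 0],
    [1, [0, -0.003, 0.24], 0],
    [1, [0, -0.003, 0.3], 0],
    [1, [0, -0.003, 0.34], 0],
    [1, [0, -0.003, 0.361], 0],
    [1, [0, -0.003, 0.361], 0],
    [1, [0, -0.003, 0.361], 0]
  ]
}}

```text
t: 2.65
tcp_pos: [0.4366, 0.2569, 0.0721]
eef_rot: [3.14, -0.001, 1.572]
contact_force: [1.0, 0.2, 0.9]
gripper_width: 0.0881
grasp_force: 0.0
```

Call:
{"api": "arm_command", "payload": {
  "deltas": [
    [-1, [0, 0, 0], 0],
    [-1, [0, 0, 0], 0],
    [-1, [0, 0, 0], 0],
    [-1, [0, 0, 0], 0],
    [-1, [0, 0, 0], 0],
    [-1, [0, 0, 0], 0],
    [-1, [0, 0, 0], 0],
    [-1, [0, 0, 0], 0]
  ],
  "force": 15
}}

```text
t: 3.45
tcp_pos: [0.436, 0.2566, 0.0715]
eef_rot: [3.141, -0.0, 1.571]
contact_force: [-1.3, -0.2, 3.8]
gripper_width: 0.0515
grasp_force: 15.0
```

Call:
{"api": "arm_command", "payload": {
  "deltas": [
    [-1, [0, 0, -0.01], 0],
    [-1, [0, 0, -0.03], 0],
    [-1, [0, 0, -0.06], 0],
    [-1, [0, 0, -0.1], 0],
    [-1, [0, 0, -0.13], 0],
    [-1, [0, 0, -0.15], 0],
    [-1, [0, 0, -0.16], 0],
    [-1, [0, 0, -0.16], 0],
    [-1, [0, 0, -0.16], 0]
  ]
}}

```text
t: 4.35
tcp_pos: [0.4354, 0.2562, 0.1506]
eef_rot: [-3.141, 0.0, 1.571]
contact_force: [-0.9, -0.9, -1.1]
gripper_width: 0.0513
grasp_force: 15.0
```

```bash
python3 -c "
from w import *
s,c,p,d=wrist('w2'); P=cloud(c,d); q=p[200:400,200:440]; cv2.imwrite('pics/w2c.png',cv2.resize(q,None,fx=2.4,fy=2.4))
S=cam('scene'); p,d=snapshot('scene'); u,v=proj(S,s['tcp_pos'])[0].astype(int); print(u,v,s['contact_force'],s['grasp_force'])
a=cv2.resize(p[v-60:v+40,u-80:u+80],None,fx=3,fy=3); b=cv2.resize(q,(360,300)); cv2.imwrite('pics/g1.png',np.hstack([b,a]))"
```

```text
4.35 [0.4354 0.2562 0.1506] [-3.1407  0.0005  1.5712] 0.05134666109312655 [0.4826 0.0172 2.0539 0.     1.0715 0.4822]
405 127 [-0.9257 -0.8734 -1.1422] 15.000074654817581
```

View pics/g1.png

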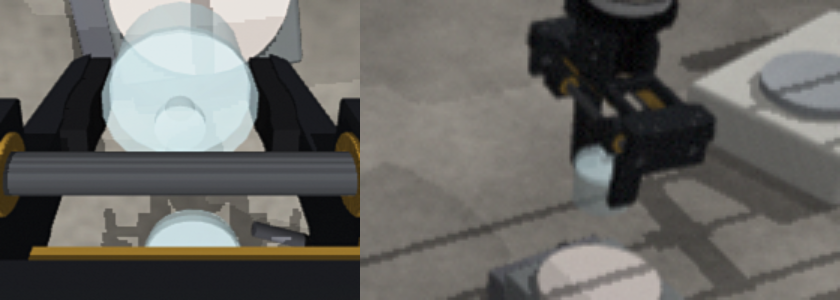

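```bash
python3 - <<'E'
from w import *
c,p,d=load('w2'); P=cloud(c,d); Z=P[...,2]
b=np.zeros(Z.shape,bool); b[200:302,260:380]=True
m=b&(abs(Z-.173)<.008)&(abs(P[...,0]-.4354)<.024)
A=P[m]; k=np.linalg.lstsq(np.c_[A[:,:2]-A[:,:2].mean(0),np.ones(len(A))],A[:,2],rcond=None)[0]; print(len(A),k,A.min(0),A.max(0))
m=b&(Z>.177)&(Z<.2)&(abs(P[...,0]-.4354)<.024); print(m.sum(),np.median(P[m],0),P[m].min(0),P[m].max(0))
E
```

```text
6073 [-0.0024 -0.0318  0.1719] [0.4114 0.2371 0.1651] [0.4594 0.283  0.181 ]
944 [0.4342 0.2577 0.1846] [0.4267 0.2476 0.1796] [0.4422 0.2644 0.1865]
```

Call:
{"api": "arm_command", "payload": {
  "deltas": [
    [-1, [-0.02, 0, 0], 0],
    [-1, [-0.06, 0, 0], 0],
    [-1, [-0.11, 0, 0], 0],
    [-1, [-0.17, 0, 0], 0],
    [-1, [-0.23, 0, 0], 0],
    [-1, [-0.29, 0, 0], 0],
    [-1, [-0.35, 0, 0], 0],
    [-1, [-0.41, 0, 0], 0],
    [-1, [-0.47, 0, 0], 0],
    [-1, [-0.53, 0, 0], 0],
    [-1, [-0.59, 0, 0], 0],
    [-1, [-0.65, 0, 0], 0],
    [-1, [-0.71, 0.002, 0], 0],
    [-1, [-0.77, 0.002, 0], 0],
    [-1, [-0.83, 0.002, 0], 0],
    [-1, [-0.88, 0.002, 0], 0],
    [-1, [-0.92, 0.002, 0], 0],
    [-1, [-0.96, 0.002, 0], 0],
    [-1, [-0.98, 0.002, 0], 0],
    [-1, [-1, 0.002, 0], 0]
  ],
  "force": 18
}}

```text
t: 6.45
tcp_pos: [0.4364, -0.2441, 0.1508]
eef_rot: [-3.141, -0.001, 1.57]
contact_force: [-0.3, 0.1, -0.1]
gripper_width: 0.0515
grasp_force: 18.0
```

```bash
python3 -c "
from w import *
s,c,p,d=wrist('w3'); print(s['grasp_force']); P=cloud(c,d); Z=P[...,2]
m=((p.min(2)>150)&(abs(Z-.008)<.006)).astype(np.uint8); k=max(cv2.findContours(m,0,1)[0],key=cv2.contourArea)
print(cv2.contourArea(k), P[m>0].min(0),P[m>0].max(0)); print(cv2.boundingRect(k))"
```

```text
6.45 [ 0.4364 -0.2441  0.1508] [-3.1407 -0.0007  1.5705] 0.0514677428819229 [-0.5598  0.0071  2.0639  0.0001  1.0717 -0.5596]
18.00018969923258
7282.5 [ 0.2671 -0.3094  0.002 ] [ 0.653  -0.0823  0.014 ]
(262, 143, 109, 98)
```

View pics/w3.png

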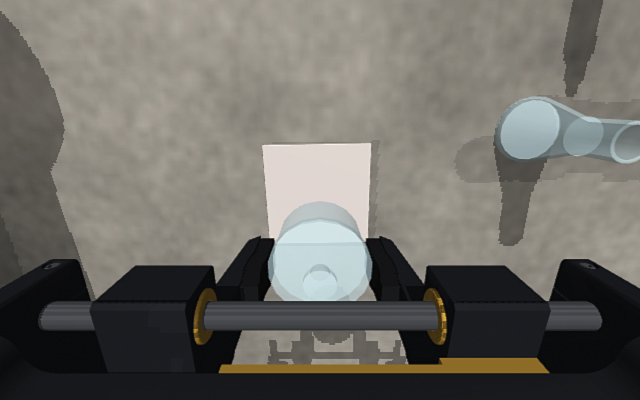

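```bash
python3 -c "
from w import *
c,p,d=load('w3'); q=onz(c,[(262.5,145),(371.5,143),(267,225),(370,225)],.008); print(q)"
```

```text
[[ 0.3782 -0.2037  0.008 ]
 [ 0.4876 -0.2018  0.008 ]
 [ 0.3777 -0.2909  0.008 ]
 [ 0.4909 -0.291   0.008 ]]
```

Call:
{"api": "arm_command", "payload": {
  "deltas": [
    [-1, [-0.01, -0.002, 0.01], 0],
    [-1, [-0.02, -0.002, 0.04], 0],
    [-1, [-0.026, -0.002, 0.08], 0],
    [-1, [-0.026, -0.002, 0.12], 0],
    [-1, [-0.026, -0.002, 0.16], 0],
    [-1, [-0.026, -0.002, 0.2], 0],
    [-1, [-0.026, -0.002, 0.225], 0],
    [-1, [-0.026, -0.002, 0.24], 0],
    [-1, [-0.026, -0.002, 0.247], 0],
    [-1, [-0.026, -0.002, 0.252], 0],
    [-1, [-0.026, -0.002, 0.254], 0],
    [-1, [-0.026, -0.002, 0.254], 0],
    [-1, [-0.026, -0.002, 0.254], 0]
  ]
}}

```text
t: 7.8
tcp_pos: [0.4365, -0.2568, 0.0248]
eef_rot: [3.141, 0.001, 1.571]
contact_force: [-0.3, -0.6, -0.1]
gripper_width: 0.0517
grasp_force: 18.0
```

Call:
{"api": "arm_command", "payload": {
  "deltas": [
    [-1, [0, 0, 0.001], 0],
    [-1, [0, 0, 0.002], 0],
    [-1, [0, 0, 0.003], 0],
    [-1, [0, 0, 0.003], 0],
    [-1, [0, 0, 0.003], 0]
  ]
}}

```text
t: 8.3
tcp_pos: [0.4363, -0.2567, 0.0235]
eef_rot: [3.141, 0.0, 1.571]
contact_force: [-2.0, 0.7, 5.4]
gripper_width: 0.0519
grasp_force: 18.0
```

Call:
{"api": "arm_command", "payload": {
  "deltas": [
    [0, [0, 0, 0], 0],
    [0.4, [0, 0, 0], 0],
    [1, [0, 0, 0], 0],
    [1, [0, 0, 0], 0],
    [1, [0, 0, -0.02], 0],
    [1, [0, 0, -0.06], 0],
    [1, [0, 0, -0.12], 0],
    [1, [0, 0, -0.2], 0],
    [1, [0, 0, -0.28], 0],
    [1, [0, 0.06, -0.36], 0],
    [1, [0.05, 0.14, -0.4], 0],
    [1, [0.1, 0.22, -0.44], 0],
    [1, [0.14, 0.3, -0.44], 0],
    [1, [0.14, 0.36, -0.44], 0],
    [1, [0.14, 0.4, -0.44], 0],
    [1, [0.14, 0.42, -0.44], 0],
    [1, [0.14, 0.42, -0.44], 0],
    [1, [0.14, 0.42, -0.44], 0]
  ]
}}

```text
t: 10.1
tcp_pos: [0.6452, -0.1866, 0.2426]
eef_rot: [-3.14, -0.0, 1.571]
contact_force: [-0.5, 0.6, -0.4]
gripper_width: 0.0879
grasp_force: 0.0
```

```bash
python3 - <<'E'
from w import *
s,c,p,d=wrist('w4'); P=cloud(c,d); Z=P[...,2]
near=(abs(P[...,0]-.645)<.06)&(abs(P[...,1]+.187)<.06)
for lo,hi,zz in [(.098,.115,.104),(.06,.115,.08)]:
    m=(near&(Z>lo)&(Z<hi)).astype(np.uint8)
    if m.sum()>20:
        k=max(cv2.findContours(m,0,1)[0],key=len); e=cv2.fitEllipse(k); print(e,onz(c,e[0],zz),np.median(P[m>0],0),P[m>0].min(0),P[m>0].max(0))
T=cam('top');p,d=snapshot('top');P=cloud(T,d)
m=(P[...,2]>.035)&(P[...,2]<.07)&(abs(P[...,0]-.437)<.05)&(abs(P[...,1]+.256)<.05); print('weigh',m.sum(),P[m].min(0),P[m].max(0),(P[m].min(0)+P[m].max(0))/2)
E
```

```text
10.1 [ 0.6452 -0.1866  0.2426] [-3.1405 -0.0002  1.571 ] 0.08785475626160923 [-0.3185  0.2561  1.6065 -0.0002  1.2801 -0.3186]
((319.6874694824219, 186.22796630859375), (26.937620162963867, 27.06680679321289), 99.6709213256836) [[ 0.6443 -0.1881  0.104 ]] [ 0.6447 -0.1889  0.1039] [ 0.6301 -0.2032  0.0982] [ 0.6583 -0.1746  0.1059]
((319.65618896484375, 182.12631225585938), (27.490585327148438, 36.368568420410156), 179.86306762695312) [[ 0.6443 -0.1902  0.08  ]] [ 0.6447 -0.1912  0.0865] [ 0.6294 -0.2032  0.0601] [ 0.6601 -0.1734  0.1059]Traceback (most recent call last):
  File "<stdin>", line 9, in <module>
    return umr_minimum(a, axis, None, out, keepdims, initial, where)
ValueError: zero-size array to reduction operation minimum which has no identity
```

View pics/w4.png

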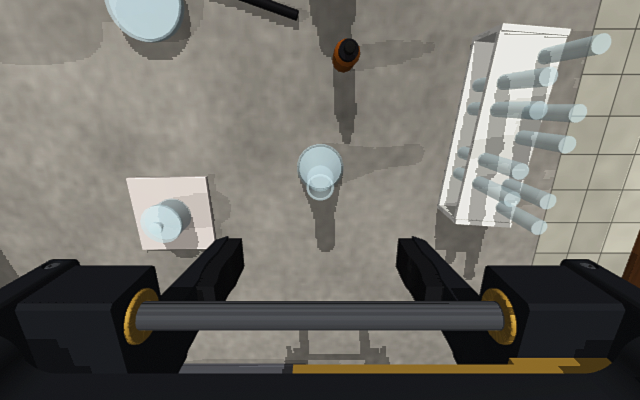

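Call:
{"api": "arm_command", "payload": {
  "deltas": [
    [1, [-0.003, 0, 0.06], 0],
    [1, [-0.003, 0, 0.14], 0],
    [1, [-0.003, 0, 0.22], 0],
    [1, [-0.003, 0, 0.28], 0],
    [1, [-0.003, 0, 0.32], 0],
    [1, [-0.003, 0, 0.345], 0],
    [1, [-0.003, 0, 0.355], 0],
    [1, [-0.003, 0, 0.355], 0],
    [1, [-0.003, 0, 0.355], 0],
    [-1, [-0.003, 0, 0.355], 0],
    [-1, [-0.003, 0, 0.355], 0],
    [-1, [-0.003, 0, 0.355], 0],
    [-1, [-0.003, 0, 0.355], 0],
    [-1, [-0.003, 0, 0.355], 0],
    [-1, [-0.003, 0, 0.355], 0],
    [-1, [-0.003, 0, 0.355], 0],
    [-1, [-0.003, 0, 0.355], 0],
    [-1, [-0.003, 0, 0.355], 0],
    [-1, [-0.003, 0, 0.355], 0]
  ],
  "force": 15
}}

```text
t: 12.1
tcp_pos: [0.6459, -0.1879, 0.0651]
eef_rot: [-3.141, -0.0, 1.571]
contact_force: [-0.5, 0.2, -0.8]
gripper_width: 0.0285
grasp_force: 15.0
```

Call:
{"api": "arm_command", "payload": {
  "deltas": [
    [-1, [0, 0, -0.01], 0],
    [-1, [0, 0, -0.03], 0],
    [-1, [0, 0, -0.06], 0],
    [-1, [0, 0, -0.1], 0],
    [-1, [0, 0, -0.14], 0],
    [-1, [0, 0, -0.18], 0],
    [-1, [0, 0, -0.22], 0],
    [-1, [0, 0, -0.25], 0],
    [-1, [0, 0, -0.26], 0],
    [-1, [0, 0, -0.26], 0]
  ]
}}

```text
t: 13.1
tcp_pos: [0.6467, -0.1882, 0.1968]
eef_rot: [3.139, 0.001, 1.571]
contact_force: [-0.9, 0.3, -1.4]
gripper_width: 0.0285
grasp_force: 15.0
```

Call:
{"api": "arm_command", "payload": {
  "deltas": [
    [-1, [0.015, -0.007, 0], 0],
    [-1, [0.045, -0.02, 0], 0],
    [-1, [0.09, -0.04, 0], 0],
    [-1, [0.14, -0.062, 0], 0],
    [-1, [0.2, -0.089, 0], 0],
    [-1, [0.26, -0.115, 0], 0],
    [-1, [0.32, -0.142, 0], 0],
    [-1, [0.38, -0.169, 0], 0],
    [-1, [0.44, -0.195, 0], 0],
    [-1, [0.5, -0.222, 0], 0],
    [-1, [0.56, -0.248, 0], 0],
    [-1, [0.62, -0.275, 0], 0],
    [-1, [0.68, -0.302, 0], 0],
    [-1, [0.74, -0.328, 0], 0],
    [-1, [0.79, -0.35, 0], 0],
    [-1, [0.83, -0.368, 0], 0],
    [-1, [0.865, -0.384, 0], 0],
    [-1, [0.885, -0.393, 0], 0],
    [-1, [0.897, -0.398, 0], 0],
    [-1, [0.897, -0.398, 0], 0]
  ]
}}

```text
t: 15.1
tcp_pos: [0.4461, 0.2608, 0.1947]
eef_rot: [-3.141, 0.0, 1.572]
contact_force: [0.3, 0.2, -0.9]
gripper_width: 0.028
grasp_force: 15.0
```

```bash
python3 - <<'E'
from w import *
s,c,p,d=wrist('w5'); print(s['grasp_force'])
S=cam('scene'); p2,d2=snapshot('scene'); u,v=proj(S,s['tcp_pos'])[0].astype(int)
cv2.imwrite('pics/g2.png',np.hstack([p[100:400,140:500],cv2.resize(p2[v-60:v+60,u-70:u+70],(350,300))]))
E
```

```text
15.1 [0.4461 0.2608 0.1947] [-3.1408  0.0004  1.5725] 0.027994112150902358 [ 0.4809 -0.0029  1.9872 -0.      1.1582  0.4793]
14.99245026220251
```

View pics/g2.png

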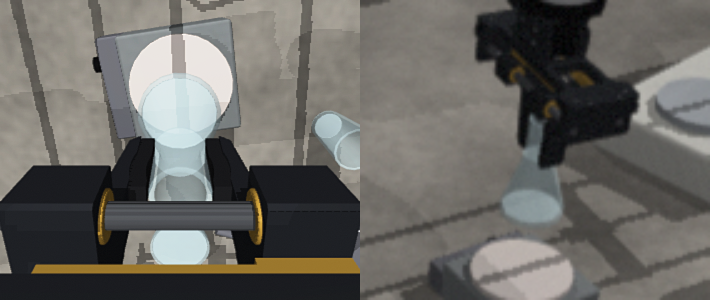

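Call:
{"api": "arm_command", "payload": {
  "deltas": [
    [-1, [0, 0.001, 0.01], 0],
    [-1, [0, 0.001, 0.03], 0],
    [-1, [0, 0.001, 0.06], 0],
    [-1, [0, 0.001, 0.09], 0],
    [-1, [0, 0.001, 0.115], 0],
    [-1, [0, 0.001, 0.13], 0],
    [-1, [0, 0.001, 0.138], 0],
    [-1, [0, 0.001, 0.142], 0],
    [-1, [0, 0.001, 0.143], 0],
    [-1, [0, 0.001, 0.143], 0],
    [-1, [0, 0.001, 0.145], 0],
    [-1, [0, 0.001, 0.146], 0],
    [-1, [0, 0.001, 0.147], 0],
    [-1, [0, 0.001, 0.147], 0],
    [-1, [0, 0.001, 0.147], 0]
  ]
}}

```text
t: 16.7
tcp_pos: [0.4473, 0.2605, 0.1217]
eef_rot: [3.142, 0.0, 1.571]
contact_force: [0.4, -0.3, -0.6]
gripper_width: 0.0283
grasp_force: 15.0
```

Call:
{"api": "arm_command", "payload": {
  "deltas": [
    [-1, [0, 0, 0.001], 0],
    [-1, [0, 0, 0.002], 0],
    [-1, [0, 0, 0.003], 0],
    [-1, [0, 0, 0.003], 0]
  ]
}}

```text
t: 17.1
tcp_pos: [0.4475, 0.2606, 0.121]
eef_rot: [3.141, -0.0, 1.571]
contact_force: [-3.1, 0.1, 4.4]
gripper_width: 0.0286
grasp_force: 15.0
```

Call:
{"api": "arm_command", "payload": {
  "deltas": [
    [-0.4, [0, 0, 0], 0],
    [0, [0, 0, 0], 0],
    [1, [0, 0, 0], 0],
    [1, [0, 0, 0], 0],
    [1, [0, 0, 0], 0],
    [1, [0, 0, -0.02], 0],
    [1, [0, 0, -0.06], 0],
    [1, [0, 0, -0.12], 0],
    [1, [0, 0, -0.2], 0],
    [1, [0, 0, -0.26], 0],
    [1, [-0.05, 0.06, -0.26], 0],
    [1, [-0.12, 0.13, -0.26], 0],
    [1, [-0.19, 0.2, -0.26], 0],
    [1, [-0.26, 0.28, -0.26], 0],
    [1, [-0.32, 0.35, -0.26], 0],
    [1, [-0.36, 0.4, -0.26], 0],
    [1, [-0.375, 0.415, -0.26], 0],
    [1, [-0.375, 0.415, -0.26], 0],
    [1, [-0.375, 0.415, -0.26], 0]
  ]
}}

```text
t: 19.0
tcp_pos: [0.6541, 0.0738, 0.2503]
eef_rot: [-3.141, -0.001, 1.571]
contact_force: [-0.3, 0.8, -0.7]
gripper_width: 0.0885
grasp_force: 0.0
```

```bash
python3 - <<'E'
from w import *
s,c,p,d=wrist('w6'); P=cloud(c,d); Z=P[...,2]
near=(abs(P[...,0]-.655)<.05)&(abs(P[...,1]-.073)<.05)
m=(near&(Z>.088)&(Z<.105)).astype(np.uint8)
k=max(cv2.findContours(m,0,1)[0],key=len); e=cv2.fitEllipse(k); print('cap',e,onz(c,e[0],.095),np.median(P[m>0],0),P[m>0].min(0),P[m>0].max(0))
m=near&(Z>.005); print(P[m].min(0),P[m].max(0))
p2,d2=snapshot('scene'); np.savez('scene1.npz',p=p2,d=d2); S=cam('scene'); Q=cloud(S,d2)
m=(abs(Q[...,0]-.45)<.06)&(abs(Q[...,1]-.26)<.06)&(Q[...,2]>.13); print('flask top scene',np.median(Q[m],0))
cv2.imwrite('pics/g3.png',np.hstack([p[0:300,100:460],cv2.resize(p2[120:250,170:450],(440,204+0)).repeat(1,0) if 0 else cv2.resize(p2[110:250,300:450],(321,300))]))
E
```

```text
19.0 [0.6541 0.0738 0.2503] [-3.1407 -0.0006  1.5715] 0.088541168709205 [0.0742 0.2265 1.6286 0.0006 1.2874 0.0734]
cap ((320.359130859375, 180.65927124023438), (35.19676208496094, 35.34320068359375), 42.104393005371094) [[0.654  0.0739 0.095 ]] [0.6536 0.0737 0.0952] [0.635  0.054  0.0883] [0.6733 0.0928 0.0975]
[0.605  0.0525 0.0051] [0.705  0.107  0.3549]
flask top scene [0.4414 0.2707 0.1567]
```

View pics/g3.png

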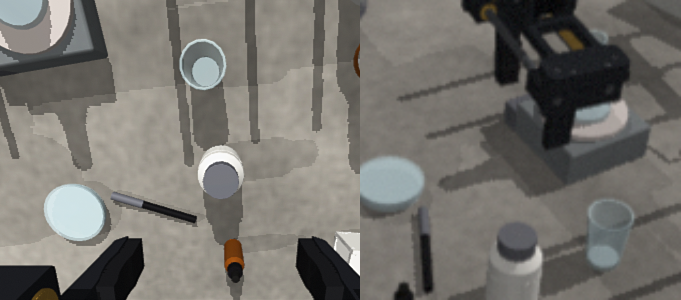

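Call:
{"api": "arm_command", "payload": {
  "deltas": [
    [1, [0, 0.001, 0.06], 0],
    [1, [0, 0.001, 0.14], 0],
    [1, [0, 0.001, 0.22], 0],
    [1, [0, 0.001, 0.3], 0],
    [1, [0, 0.001, 0.35], 0],
    [1, [0, 0.001, 0.39], 0],
    [1, [0, 0.001, 0.415], 0],
    [1, [0, 0.001, 0.425], 0],
    [1, [0, 0.001, 0.425], 0],
    [1, [0, 0.001, 0.425], 0],
    [-1, [0, 0.001, 0.425], 0],
    [-1, [0, 0.001, 0.425], 0],
    [-1, [0, 0.001, 0.425], 0],
    [-1, [0, 0.001, 0.425], 0],
    [-1, [0, 0.001, 0.425], 0],
    [-1, [0, 0.001, 0.425], 0],
    [-1, [0, 0.001, 0.425], 0],
    [-1, [0, 0.001, 0.425], 0]
  ],
  "force": 25
}}

```text
t: 20.9
tcp_pos: [0.6554, 0.073, 0.038]
eef_rot: [-3.141, 0.0, 1.571]
contact_force: [-2.7, 0.1, 4.0]
gripper_width: 0.0553
grasp_force: 25.0
```

Call:
{"api": "arm_command", "payload": {
  "deltas": [
    [-1, [0, 0, -0.01], 0],
    [-1, [0, 0, -0.03], 0],
    [-1, [0, 0, -0.06], 0],
    [-1, [0, 0, -0.1], 0],
    [-1, [0, 0, -0.14], 0],
    [-1, [0, 0, -0.17], 0],
    [-1, [0, 0, -0.19], 0],
    [-1, [0, 0, -0.2], 0],
    [-1, [0, 0, -0.2], 0]
  ]
}}

```text
t: 21.8
tcp_pos: [0.6558, 0.0731, 0.1385]
eef_rot: [3.14, -0.0, 1.571]
contact_force: [-0.0, -0.0, -2.3]
gripper_width: 0.0553
grasp_force: 25.0
```

Call:
{"api": "arm_command", "payload": {
  "deltas": [
    [-1, [0.008, -0.02, 0], 0.02],
    [-1, [0.024, -0.06, 0], 0.07],
    [-1, [0.045, -0.11, 0], 0.14],
    [-1, [0.065, -0.16, 0], 0.21],
    [-1, [0.085, -0.21, 0], 0.28],
    [-1, [0.106, -0.26, 0], 0.35],
    [-1, [0.126, -0.31, 0], 0.42],
    [-1, [0.143, -0.35, 0], 0.47],
    [-1, [0.153, -0.375, 0], 0.49],
    [-1, [0.158, -0.387, 0], 0.5],
    [-1, [0.158, -0.387, 0], 0.5],
    [-1, [0.158, -0.387, 0], 0.5]
  ]
}}

```text
t: 23.0
tcp_pos: [0.462, 0.1519, 0.1375]
eef_rot: [3.141, 0.0, 1.048]
contact_force: [0.3, -0.4, -2.7]
gripper_width: 0.0554
grasp_force: 25.0
```

```bash
python3 - <<'E'
from w import *
s,c,p,d=wrist('w7'); print(s['grasp_force'],s['contact_force'])
S=cam('scene'); p2,d2=snapshot('scene'); u,v=proj(S,s['tcp_pos'])[0].astype(int)
cv2.imwrite('pics/g4.png',np.hstack([cv2.resize(p,(480,300)),cv2.resize(p2[v-60:v+60,u-60:u+60],(300,300))]))
E
```

```text
23.0 [0.462  0.1519 0.1375] [3.1414 0.0001 1.048 ] 0.05541509117093256 [ 0.2666 -0.0057  2.1037 -0.0002  1.0437  0.7895]
24.99995957594365 [ 0.2998 -0.3804 -2.6512]
```

View pics/g4.png

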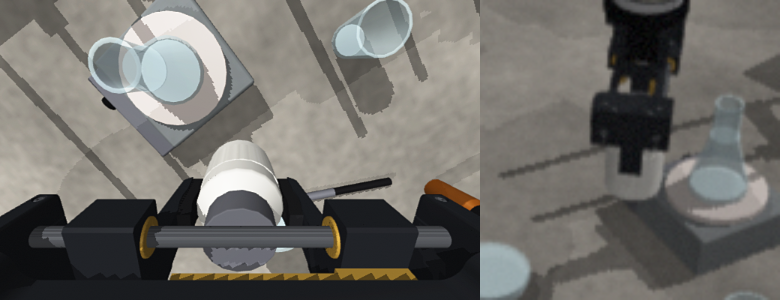

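Call:
{"api": "arm_command", "payload": {
  "deltas": [
    [-1, [0, 0, 0.01], 0],
    [-1, [0, 0, 0.03], 0],
    [-1, [0, 0, 0.06], 0],
    [-1, [0, 0, 0.1], 0],
    [-1, [0, 0, 0.135], 0],
    [-1, [0, 0, 0.165], 0],
    [-1, [0, 0, 0.183], 0],
    [-1, [0, 0, 0.192], 0],
    [-1, [0, 0, 0.195], 0],
    [-1, [0, 0, 0.197], 0],
    [-1, [0, 0, 0.198], 0],
    [-1, [0, 0, 0.199], 0],
    [-1, [0, 0, 0.2], 0],
    [-1, [0, 0, 0.2], 0]
  ]
}}

```text
t: 24.5
tcp_pos: [0.4622, 0.1521, 0.038]
eef_rot: [3.141, -0.0, 1.048]
contact_force: [0.1, 0.6, -2.0]
gripper_width: 0.0551
grasp_force: 25.0
```

Call:
{"api": "arm_command", "payload": {
  "deltas": [
    [-1, [0, 0, 0.001], 0],
    [-1, [0, 0, 0.002], 0],
    [-1, [0, 0, 0.003], 0],
    [-1, [0, 0, 0.003], 0]
  ]
}}

```text
t: 24.9
tcp_pos: [0.4623, 0.1521, 0.0379]
eef_rot: [3.142, -0.0, 1.048]
contact_force: [-4.5, -2.0, 10.7]
gripper_width: 0.0554
grasp_force: 25.0
```

Call:
{"api": "arm_command", "payload": {
  "deltas": [
    [0.45, [0, 0, 0.002], 0],
    [0.59, [0, 0, 0], 0],
    [0.59, [0, 0, 0], 0],
    [0.59, [0, 0, 0], 0],
    [0.59, [0, 0, -0.02], 0],
    [0.59, [0, 0, -0.06], 0],
    [0.59, [0, 0, -0.12], 0],
    [0.59, [0, 0, -0.2], 0],
    [0.59, [0, 0, -0.28], 0],
    [0.59, [0, 0, -0.36], 0],
    [0.59, [0, 0, -0.42], 0],
    [0.59, [0, 0, -0.424], 0]
  ]
}}

```text
t: 26.1
tcp_pos: [0.4648, 0.1528, 0.2543]
eef_rot: [3.134, -0.007, 1.048]
contact_force: [1.1, -0.7, -0.4]
gripper_width: 0.07
grasp_force: 0.0
```

Call:
{"api": "arm_command", "payload": {
  "deltas": [
    [0.59, [-0.02, 0.06, 0], 0.1],
    [0.59, [-0.04, 0.14, 0], 0.2],
    [0.59, [-0.06, 0.22, 0], 0.3],
    [0.59, [-0.08, 0.3, 0], 0.44],
    [0.59, [-0.1, 0.38, 0], 0.56],
    [0.59, [-0.12, 0.46, 0], 0.7],
    [0.59, [-0.136, 0.53, 0], 0.84],
    [0.59, [-0.146, 0.565, 0], 0.95],
    [0.59, [-0.146, 0.572, 0], 1],
    [0.59, [-0.146, 0.572, 0], 1],
    [0.59, [-0.146, 0.572, 0], 1]
  ]
}}

```text
t: 27.2
tcp_pos: [0.6724, -0.054, 0.2469]
eef_rot: [-3.141, 0.002, 0.002]
contact_force: [0.7, 0.5, -0.7]
gripper_width: 0.07
grasp_force: 0.0
```

```bash
python3 - <<'E'
from w import *
s,c,p,d=wrist('w8'); P=cloud(c,d); Z=P[...,2]
near=(abs(P[...,0]-.673)<.03)&(abs(P[...,1]+.054)<.03)&(Z<.1)
for lo,hi,zz in [(.083,.1,.088),(.066,.079,.073)]:
    m=(near&(Z>lo)&(Z<hi)).astype(np.uint8)
    k=max(cv2.findContours(m,0,1)[0],key=len); e=cv2.fitEllipse(k); print(e,onz(c,e[0],zz),np.median(P[m>0],0))
m=near&(Z>.01)&(Z<.05); print(P[m].min(0),P[m].max(0))
E
```

```text
27.2 [ 0.6724 -0.054   0.2469] [-3.1412  0.0022  0.0018] 0.06999971256162642 [-0.1171  0.26    1.5939  0.0001  1.29    1.4519]
((319.4459228515625, 179.18182373046875), (9.031005859375, 9.378766059875488), 108.60333251953125) [[ 0.6736 -0.0553  0.088 ]] [ 0.6739 -0.0548  0.0878]
((319.336181640625, 176.06065368652344), (15.475076675415039, 17.002094268798828), 177.74673461914062) [[ 0.6735 -0.0551  0.073 ]] [ 0.677  -0.0547  0.0732]
[ 0.6746 -0.0689  0.0103] [ 0.6871 -0.0417  0.0498]
```

Call:
{"api": "arm_command", "payload": {
  "deltas": [
    [0.59, [0.002, 0.001, 0.06], 0],
    [0.59, [0.002, 0.001, 0.14], 0],
    [0.59, [0.002, 0.001, 0.22], 0],
    [0.59, [0.002, 0.001, 0.3], 0],
    [0.59, [0.002, 0.001, 0.36], 0],
    [0.59, [0.002, 0.001, 0.4], 0],
    [0.59, [0.002, 0.001, 0.425], 0],
    [0.59, [0.002, 0.001, 0.436], 0],
    [0.59, [0.002, 0.001, 0.436], 0],
    [0.59, [0.002, 0.001, 0.436], 0],
    [-1, [0.002, 0.001, 0.436], 0],
    [-1, [0.002, 0.001, 0.436], 0],
    [-1, [0.002, 0.001, 0.436], 0],
    [-1, [0.002, 0.001, 0.436], 0],
    [-1, [0.002, 0.001, 0.436], 0],
    [-1, [0.002, 0.001, 0.436], 0],
    [-1, [0.002, 0.001, 0.436], 0],
    [-1, [0.002, 0.001, 0.436], 0]
  ],
  "force": 12
}}

```text
t: 29.05
tcp_pos: [0.6742, -0.0546, 0.0302]
eef_rot: [3.142, 0.0, 0.0]
contact_force: [0.1, -0.3, 0.7]
gripper_width: 0.0274
grasp_force: 12.0
```

Call:
{"api": "arm_command", "payload": {
  "deltas": [
    [-1, [0, 0, -0.01], 0],
    [-1, [0, 0, -0.04], 0],
    [-1, [0, 0, -0.08], 0],
    [-1, [0, 0, -0.12], 0],
    [-1, [0, 0, -0.16], 0],
    [-1, [-0.015, 0.02, -0.18], 0],
    [-1, [-0.044, 0.06, -0.18], 0],
    [-1, [-0.081, 0.11, -0.18], 0],
    [-1, [-0.118, 0.16, -0.18], 0],
    [-1, [-0.154, 0.21, -0.18], 0],
    [-1, [-0.191, 0.26, -0.18], 0],
    [-1, [-0.228, 0.31, -0.18], 0],
    [-1, [-0.261, 0.355, -0.18], 0],
    [-1, [-0.283, 0.385, -0.18], 0],
    [-1, [-0.294, 0.4, -0.18], 0],
    [-1, [-0.297, 0.404, -0.18], 0],
    [-1, [-0.297, 0.404, -0.18], 0],
    [-1, [-0.297, 0.404, -0.18], 0]
  ]
}}

```text
t: 30.85
tcp_pos: [0.5262, -0.2561, 0.1203]
eef_rot: [-3.141, -0.0, 0.001]
contact_force: [-0.5, 0.1, 0.2]
gripper_width: 0.0272
grasp_force: 12.0
```

```bash
python3 - <<'E'
from w import *
s,c,p,d=wrist('w9'); print(s['grasp_force'])
P=cloud(c,d)
S=cam('scene'); p2,d2=snapshot('scene'); u,v=proj(S,s['tcp_pos'])[0].astype(int)
cv2.imwrite('pics/g5.png',np.hstack([cv2.resize(p,(480,300)),cv2.resize(p2[v-60:v+60,u-60:u+60],(300,300))]))
E
```

```text
30.85 [ 0.5262 -0.2561  0.1203] [-3.1414 -0.0003  0.0011] 0.027168035426156388 [-0.4957  0.1972  1.9156  0.0004  1.0286  1.0738]
11.999995089427102
```

View pics/g5.png

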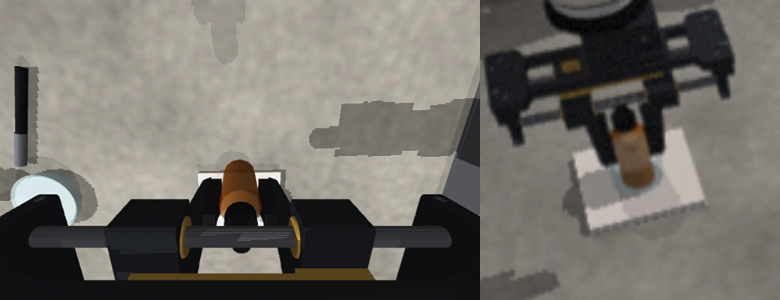

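Call:
{"api": "arm_command", "payload": {
  "deltas": [
    [-1, [0, 0, 0.01], 0],
    [-1, [0, 0, 0.03], 0],
    [-1, [0, 0, 0.06], 0],
    [-1, [0, 0, 0.1], 0],
    [-1, [0, 0, 0.13], 0],
    [-1, [0, 0, 0.155], 0],
    [-1, [0, 0, 0.168], 0],
    [-1, [0, 0, 0.174], 0],
    [-1, [0, 0, 0.177], 0],
    [-1, [0, 0, 0.178], 0],
    [-1, [0, 0, 0.179], 0],
    [-1, [0, 0, 0.18], 0],
    [-1, [0, 0, 0.18], 0],
    [-1, [0, 0, 0.18], 0]
  ]
}}

```text
t: 32.35
tcp_pos: [0.5259, -0.2568, 0.0305]
eef_rot: [3.141, -0.0, 0.0]
contact_force: [0.0, -0.1, -0.6]
gripper_width: 0.0274
grasp_force: 12.0
```

Call:
{"api": "arm_command", "payload": {
  "deltas": [
    [-1, [0, 0, 0.001], 0],
    [-1, [0, 0, 0.002], 0],
    [-1, [0, 0, 0.003], 0],
    [-1, [0, 0, 0.003], 0]
  ]
}}

```text
t: 32.75
tcp_pos: [0.5264, -0.2568, 0.0301]
eef_rot: [3.141, -0.001, 0.0]
contact_force: [-2.1, 2.1, 7.2]
gripper_width: 0.0277
grasp_force: 12.0
```

Contact. I'll release, rise and back away, then check.

Call:
{"api": "arm_command", "payload": {
  "deltas": [
    [-0.3, [0, 0, 0.001], 0],
    [-0.1, [0, 0, 0], 0],
    [0, [0, 0, 0], 0],
    [0, [0, 0, 0], 0],
    [0, [0, 0, -0.02], 0],
    [0, [0, 0, -0.06], 0],
    [0, [0, 0, -0.12], 0],
    [0, [0, 0, -0.2], 0],
    [0, [0, 0, -0.28], 0],
    [0, [0, 0, -0.36], 0],
    [0, [0.08, 0.08, -0.44], 0],
    [0, [0.16, 0.16, -0.5], 0],
    [0, [0.24, 0.24, -0.5], 0],
    [0, [0.3, 0.3, -0.5], 0],
    [0, [0.3, 0.35, -0.5], 0],
    [0, [0.3, 0.4, -0.5], 0],
    [0, [0.3, 0.4, -0.5], 0],
    [0, [0.3, 0.4, -0.5], 0]
  ]
}}

```text
t: 34.55
tcp_pos: [0.6755, -0.4568, 0.2783]
eef_rot: [-3.141, 0.001, -0.001]
contact_force: [-0.6, 0.4, 0.1]
gripper_width: 0.044
grasp_force: 0.0
```

```bash
python3 - <<'E'
from w import *
T=cam('top'); p,d=snapshot('top'); P=cloud(T,d)
S=cam('scene'); p2,d2=snapshot('scene'); Q=cloud(S,d2)
for nm,x,y,lo,hi in [("weigh",.436,-.257,.036,.07),("flask top",.447,.26,.13,.175),("reag cap",.462,.152,.085,.11),("drop cap",.526,-.257,.065,.1),("dish",.446,.007,.01,.03),("beaker",.636,.194,.04,.08)]:
    for c,A in (("T",P),("S",Q)):
        m=(abs(A[...,0]-x)<.045)&(abs(A[...,1]-y)<.045)&(A[...,2]>lo)&(A[...,2]<hi)
        if m.sum()>5: print(nm,c,m.sum(),(A[m].min(0)+A[m].max(0))/2,A[m][:,2].max())
    for A0,c in((P,"T0"),):
        if nm in("dish","beaker"):
            A=cloud(T,np.load('top0.npz')['d']); m=(abs(A[...,0]-x)<.045)&(abs(A[...,1]-y)<.045)&(A[...,2]>lo)&(A[...,2]<hi); print(nm,"T0",(A[m].min(0)+A[m].max(0))/2)
cv2.imwrite('pics/fin.png',np.hstack([cv2.resize(p[110:310,150:490],(425,250)),cv2.resize(p2[100:270,170:440],(375,236))[:236].copy() if 0 else cv2.resize(p2[100:280,170:440],(375,250))]))
s=sense(); print(s['t'],s['tcp_pos'])
E
```

```text
weigh T 507 [ 0.4361 -0.2552  0.049 ] 0.06091106625764975
weigh S 301 [ 0.4381 -0.2552  0.0476] 0.05853902724174731
flask top T 190 [0.4479 0.2591 0.1466] 0.1631009433240258
flask top S 170 [0.449  0.2597 0.1456] 0.1603281666578028
reag cap T 325 [0.4632 0.1523 0.0927] 0.09947669483834642
reag cap S 165 [0.4649 0.1528 0.091 ] 0.0967763118671604
drop cap T 86 [ 0.5256 -0.2567  0.0779] 0.09066657602075734
drop cap S 83 [ 0.5287 -0.2564  0.0771] 0.0888890493475607
dish T 1252 [0.4469 0.0061 0.0159] 0.021759950647395554
dish S 636 [0.4466 0.0063 0.0149] 0.01953513902039561
dish T0 [0.447  0.0061 0.0168]
beaker T 233 [0.6363 0.1937 0.056 ] 0.07144957305119037
beaker S 371 [0.6374 0.1921 0.055 ] 0.06981867122304686
beaker T0 [0.6365 0.1933 0.0566]
34.65 [ 0.6758 -0.4555  0.2792]
```

View pics/fin.png

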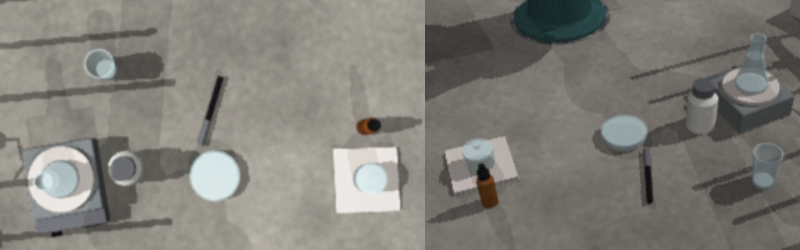

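```bash
python3 -c "
from station import robot
print(robot.hand_in())"
```

```text
the job is handed in; nothing more can be done
None
```

I handed the job in at about 35 s; the last two camera views show all four items upright at their places by my measurements, with the beaker and petri dish unmoved, but `hand_in()` returned no verdict.

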